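# Clamp a glued carton with a quick screw clamp

### The arm

A 6-joint arm with a two-finger parallel gripper is mounted at the origin on a cart in front of the work surface, level with it; the furniture and walls round the work are solid. World frame = base frame: x ahead of the robot, y to its left, z up, the work surface at z = 0. Lengths are in m, angles in rad, forces in N, time in s.
With the tool pointing down it reaches from about 0.225 to 0.875 m from the base axis. Payload 3.4 kg.
Tool frame: the origin (TCP) lies at the centre of the arm's flange, where the gripper is bolted on; the fingertips stand manip.tcp_to_tips ahead of it and the grasp point (between the pads) lies 155 mm ahead of it (manip.tcp_to_tips is the distance from the TCP to the fingertips, in m); z points along the fingers, y is the line along which they close (so a half turn about z gives the same grasp; the last joint's range is limited). The gripper opens to 85 mm and grips with 20 to 120 N. Pads are 22 mm wide; open, the fingers measure 114 mm over their backs; the gripper's body (76 mm by 85 mm) begins 54 mm behind the grasp point. The pads swing forward as they close: fully open they stand 13 mm farther back than shut.
Start: joints at [1.021, 0.276, 1.505, -0, 1.361, -0.121], TCP at [0.239, 0.523, 0.405] pointing down, gripper open.
Joint ranges: [-2.89, 2.89], [-0.75, 2.08], [0.22, 2.7], [-1.18, 4.32], [0.11, 2.71], [-2.7, 2.7]. Speed limits (rad/s): [2.57, 2.57, 3.14, 3.14, 3.14, 3.14].

### API

Orientations are given as a unit quaternion [w, x, y, z].
In Python, from rig import sensors, imaging, manip gives the robot as it stands. The module is installed in compiled form; this text tells all that it offers.
- The arm moves only by the tool jog_arm, never from a script. Its argument "plan" is a list of rows, each an object of numbers: "dx", "dy", "dz": the shift along the tool's x, y, z in mm; "ax", "ay", "az": the turn, a rotation vector about the tool's x, y, z in units of 6 degrees (1.0 is 6 degrees); "grip": the closure, from 0 (fully open) to 1 (shut). A call has 1 to 20 rows; each row shifts and turns the commanded pose from where the row before left it, along the tool's axes as they then stand; what a row does not reach is not made up. A row lasts 1/12 s, in which the tool goes at most 41.7 mm and 7.16 degrees, less where a joint would pass 70% of its speed; a pose out of reach is approached as far as the arm can. A call is refused whole if a number of a shift passes 41.7 or a number of a turn 1, either way. A call with a gripper value outside its range is refused whole. The fingers move at their own pace and stop on an object; "grip_force" is the grip in N (left out, the last holds). Time passes only in rows, so rows that do not move let the fingers close. It gives the time, the measured TCP pose, the force, the opening and the grip force at its end, in the units of the state.
- sensors.get_state(): the state, without advancing time (a new reading comes with each control period).
- imaging.get_image(name): name is "side" or "top"; returns a dict with "image" (384x512x3 uint8, red, green, blue), "K" (3x3 intrinsics, pixels), "k1" (the pictures are not rectified: a ray, as slopes to the right and down, at radius r is drawn at 1 + k1 r^2 times it, then the intrinsics apply), "extrinsics" (4x4, takes a point from world to camera coordinates). Camera axes: x right, y up, looking along -z (the intrinsics and any distortion apply to the point x, -y, -z); pixel columns grow to the right and rows downward; lengths in m; the calibration is good to about 2 mm. A picture is of the moment at which its call begins. There is no depth.
- manip.sign_off(): hands the job in; it is judged then, once.
The state is a dict: "clock": time; "qpos": joint angles; "qd": joint speeds; "effort": joint torques, N m; "position": TCP position; "ee_rot": TCP orientation; "contact_force": force on the tool from outside, world axes, zero at the start; "moment": the same for the moment, N m; "width": finger opening in m; "gripper_force": force on a finger pad.
Only numpy, scipy, OpenCV 4.12 (cv2) and the standard library are available. Lean on these libraries where they do the work, as an engineer would, in place of code of your own. Each camera call takes 0.05 s, during which the arm holds its last target. There are 200 camera calls.

### The job

Two equal screw clamps stand on the counter; one of them has a freshly glued long carton lying under its foot, the other is empty. Take the upright knob of that clamp's crank, wind the crank clockwise (seen from above) until the foot meets the carton, snug it up about 30 degrees further by feel without crushing the carton, and let go. Leave the empty clamp as it is.

Things in the scene. Friction and masses are not known exactly. Their poses are not given: they have to be found in the camera images.
- clamp_knob (a point): Upright black round knob, 24 mm in diameter, 55 mm tall, on the crank arm's end of the clamp that has the carton; this point is on its axis, 32 mm above its lower end, 179 mm above the counter. It spins freely on its pin, so fingers holding it need not turn with the crank. Nothing of the clamp is as high; the crank arm lies just below it.
- clamp_hub (a point): Spindle top of the same clamp, on the crank's vertical axis, 151 mm above the counter; the knob circles it at 75 mm radius and constant height. Grey C-frame with a 165 x 92 x 10 mm base plate, its column on the side away from the robot.
- clamp_crank (a joint): Crank angle of that clamp, rad; grows clockwise from above, range 0 to 3.4. Each radian lowers the foot 9.5 mm; it starts 8 to 14 mm above the carton and meets it near 1.47. Turning it free takes about 7 N at the knob along its path, 4 N more at 0.5 rad past contact; standing after a step, the hand feels less (1 to 3 N free, about 6 N when snug). It stays where it is left.
- clamp_foot (a joint): How far the sprung round foot (44 mm across, rubber faced) is pressed up into the screw, m: 0 hanging free, growing once it bears on the carton by 9.5 mm per radian of crank, at most 14 mm. The spring gives 5 N at first and 5 N more per mm; 5 mm (30 degrees of crank past contact) is snug.
- carton (a point): Centre (half-way up) of the loose closed yellow carton, 59 x 201 x 46 mm, lying flat across that clamp's base plate (top 10 mm above the counter) under its foot; x is across it, y along it.
- spare_knob (a point): The same point of the knob of the other, empty clamp of equal build, which must not be turned.

How it is judged:
By the outcome, as a careful person would: the job done as asked, in the order asked, and still so for the second after the job is handed in, with the robot touching nothing.
It also fails if it takes over 42 s, if anything falls off the work surface, if the arm or the gripper's body presses on something with over 40 N, if the wrist force passes 120 N, or if a joint passes its speed limit or range.

## Working session

There is one attempt and no reset: what is moved stays moved. The work goes in short steps, Python scripts to look and compute and a tool call to move; the robot and the scene stay as the last step left them, time stands still between calls to the robot, and variables do not carry over. Pictures are saved under pics/ and viewed, at most 10 in all, crops included, and the job is handed in when it is done.

Besides the shell and the picture viewer there is one more tool, called after ">>>" as a command line: name --argument value ..., lists and objects as JSON in quotes. jog_arm: Moves the arm, as the interface text tells. Its arguments: {"type":"object","properties":{"plan":{"type":"array"},"grip_force":{"type":"number"}},"required":["plan"]}

```bash
mkdir -p pics; cat > h.py <<'E'
import numpy as np, cv2
from rig import sensors, imaging, manip
def shot(n,f):
    d=imaging.get_image(n); cv2.imwrite('pics/'+f,d['image'][:,:,::-1]); 
    np.savez('pics/'+f+'.npz',**{k:d[k] for k in('K','k1','extrinsics')}); return d
def ray(f,u,v):
    d=np.load('pics/'+f+'.npz'); K=d['K'];E=d['extrinsics']
    p=cv2.undistortPoints(np.array([[[u,v]]],float),K,np.array([float(d['k1']),0,0,0,0]))[0,0]
    R=E[:3,:3]; c=-R.T@E[:3,3]; return c,R.T@np.array([p[0],-p[1],-1])
def atz(f,u,v,z):
    c,r=ray(f,u,v); return (c+r*(z-c[2])/r[2]).round(4)
def proj(f,P):
    d=np.load('pics/'+f+'.npz');E=d['extrinsics'];q=E[:3,:3]@np.array(P)+E[:3,3]
    x,y=q[0]/-q[2],-q[1]/-q[2];s=1+float(d['k1'])*(x*x+y*y);K=d['K']
    return (K@[x*s,y*s,1])[:2].round(1)
E
python3 - <<'E'
from h import *
for n in('top','side'):
    d=shot(n,n+'1.png');print(d['K'],d['k1'],d['extrinsics'])
print(sensors.get_state(),manip.tcp_to_tips)
E
```

```text
[[359.23407098   0.         257.10889813]
 [  0.         359.23407098 190.59231896]
 [  0.           0.           1.        ]] -0.005145876705334033 [[-0.02937629 -0.99911862 -0.02998369 -0.00947484]
 [ 0.99068233 -0.03309293  0.13211125 -0.55591706]
 [-0.13298705 -0.02582338  0.99078131 -0.9213776 ]
 [ 0.          0.          0.          1.        ]]
[[416.83563547   0.         255.94821148]
 [  0.         416.83563547 194.77431139]
 [  0.           0.           1.        ]] -0.1100061255184102 [[ 0.99868546  0.05056852  0.00837749 -0.53642247]
 [-0.03400877  0.53142033  0.84642533 -0.0673417 ]
 [ 0.03835051 -0.84559758  0.53244152 -0.99044213]
 [ 0.          0.          0.          1.        ]]
{'clock': 0.1, 'qpos': array([ 1.02100289e+00,  2.76556337e-01,  1.50599999e+00,  2.13964825e-05,
        1.36070300e+00, -1.20962195e-01]), 'qd': array([-0.00134665, -0.00103085, -0.00303664,  0.00084197, -0.00097216,
        0.00103273]), 'effort': array([ 3.81599375e-04, -4.17700267e+01, -2.46404493e+01, -7.56565601e-05,
        5.92142125e-03, -1.00438919e-05]), 'position': array([0.23897729, 0.52279039, 0.40391456]), 'ee_rot': array([-2.84150299e-04,  2.12778584e-01,  9.77100087e-01, -7.83463012e-04]), 'contact_force': array([1.05064439, 0.32038112, 0.64263675]), 'moment': array([ 0.03408052, -0.01876601, -0.01456563]), 'gripper_force': 0.0, 'width': 0.08552123278857696} 0.1734
```

View pics/top1.png

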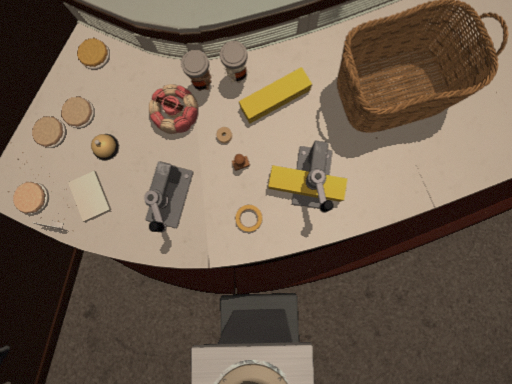

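View pics/side1.png

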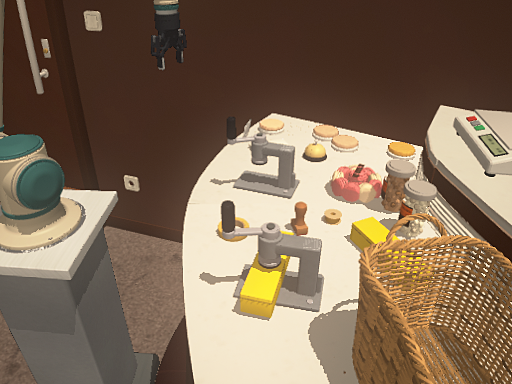

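The clamp with the carton is at hub (318,177) and knob (326,206) in the top view, and hub about (269,229) and knob (228,217) in the side view. I'll compute these and check them on enlarged crops.

```bash
python3 - <<'E'
from h import *
print('knobtop',atz('top1.png',326.5,206.5,.202),'hub',atz('top1.png',318,176.5,.151))
print('side knob',atz('side1.png',228,216,.179),'hub',atz('side1.png',269,229,.151))
a=cv2.imread('pics/top1.png')[140:220,260:360];b=cv2.imread('pics/side1.png')[190:320,200:340]
a=cv2.resize(a,None,fx=4,fy=4,interpolation=2);b=cv2.resize(b,None,fx=2.8,fy=2.8,interpolation=2)
o=np.zeros((364,800,3),np.uint8);o[:320,:400]=a;o[:364,400:792]=b;cv2.imwrite('pics/c1.png',o)
print(proj('top1.png',sensors.get_state()['position']))
E
```

```text
knobtop [ 0.4932 -0.1813  0.202 ] hub [ 0.5686 -0.1738  0.151 ]
side knob [ 0.4977 -0.1948  0.179 ] hub [ 0.5683 -0.1899  0.151 ]
[-90.1 369. ]
```

View pics/c1.png

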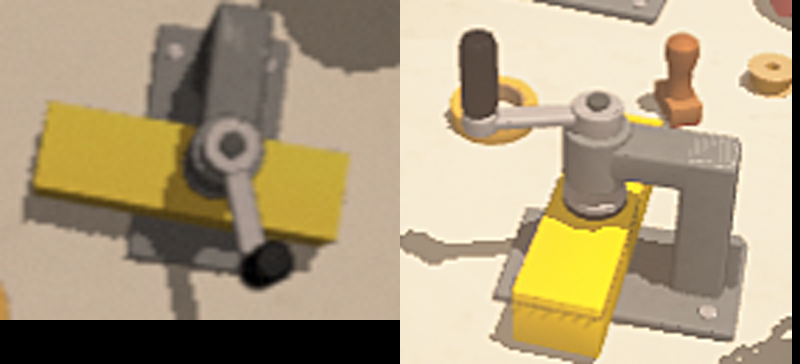

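```bash
python3 - <<'E'
from h import *
for f in('top1.png','side1.png'): print(f,ray(f,256,190)[0].round(3))
print('top hub',atz('top1.png',318,176.5,.151),'side',atz('side1.png',270.7,225.8,.151))
for uv in((328,205.5),(326.5,206.5),(325,208)): print('top knob z.202/.179',uv,atz('top1.png',*uv,.202)[:2],atz('top1.png',*uv,.179)[:2])
print('side top',atz('side1.png',228,202.5,.202),'mid',atz('side1.png',228.3,215,.179),'bot',atz('side1.png',228.9,231.5,.147))
h=np.array([.5675,-.178]);k=np.array([.493,-.186])
for P in([*h,.151],[*k,.202],[*k,.179],[*k,.147]): print(P,proj('top1.png',P),proj('side1.png',P))
E
```

```text
top1.png [ 0.428 -0.052  0.986]
side1.png [ 0.571 -0.775  0.589]
top hub [ 0.5686 -0.1738  0.151 ] side [ 0.5711 -0.1804  0.151 ]
top knob z.202/.179 (328, 205.5) [ 0.4953 -0.1847] [ 0.4972 -0.1886]
top knob z.202/.179 (326.5, 206.5) [ 0.4932 -0.1813] [ 0.4951 -0.1851]
top knob z.202/.179 (325, 208) [ 0.49   -0.1779] [ 0.4918 -0.1816]
side top [ 0.4976 -0.1878  0.202 ] mid [ 0.4979 -0.1918  0.179 ] bot [ 0.4985 -0.1962  0.147 ]
[np.float64(0.5675), np.float64(-0.178), 0.151] [319.8 176.9] [268.7 224.9]
[np.float64(0.493), np.float64(-0.186), 0.202] [328.7 206.5] [225.4 201.8]
[np.float64(0.493), np.float64(-0.186), 0.179] [327.  207.4] [225.8 213. ]
[np.float64(0.493), np.float64(-0.186), 0.147] [324.7 208.6] [226.4 227.9]
```

>>> jog_arm --plan '[{"dz":-8,"az":1},{"dz":-8,"az":1},{"dz":-8,"az":1},{"dz":-8,"az":1},{"dx":0}]' --grip_force 40

```text
$.plan[0]: bad value
```

>>> jog_arm --plan '[{"dx":-35,"dy":-13.8},{"dx":-35,"dy":-13.8},{"dx":-35,"dy":-13.8},{"dx":-35,"dy":-13.8},{"dx":-35,"dy":-13.8},{"dx":-35,"dy":-13.8},{"dx":-35,"dy":-13.8},{"dx":-35,"dy":-13.8},{"dx":-35,"dy":-13.8},{"dx":-35,"dy":-13.8},{"dx":-35,"dy":-13.8},{"dx":-35,"dy":-13.8},{"dx":-35,"dy":-13.8},{"dx":-35,"dy":-13.8},{"dx":-35,"dy":-13.8},{"dx":-35,"dy":-13.8},{"dx":-35,"dy":-13.8},{"dx":-35,"dy":-13.8},{"dx":-35,"dy":-13.8},{"dx":-35,"dy":-13.8}]'

```text
$.plan[0]: bad value
```

>>> jog_arm --plan '[{"dx":0,"grip":0.4},{"dx":0,"grip":0.4},{"dx":0,"grip":0.4}]'

```text
$.plan[0]: bad value
```

```bash
cat >> h.py <<'E'
def toolmove(x,y):
    from scipy.spatial.transform import Rotation as R
    s=sensors.get_state();w,a,b,c=s['ee_rot'];M=R.from_quat([a,b,c,w]).as_matrix()
    print('t',round(s['clock'],2),'p',s['position'].round(4),'w',round(s['width'],4),'R',M.round(3).tolist(),'f',s['contact_force'].round(1))
    print('tool mm',(M.T@(np.array([x,y,s['position'][2]])-s['position'])*1000).round(1))
E
python3 - <<'E'
from h import *
toolmove(.4955,-.187)
d=shot('side','s2.png')
b=cv2.imread('pics/s2.png')[90:320,150:350];cv2.imwrite('pics/s2c.png',cv2.resize(b,None,fx=2.6,fy=2.6,interpolation=2))
E
```

```text
t 0.1 p [0.239  0.5228 0.4039] w 0.0855 R [[-0.909, 0.416, -0.001], [0.416, 0.909, -0.001], [0.0, -0.002, -1.0]] f [1.1 0.3 0.6]
tool mm [-528.4 -538.9    0.8]
```

View pics/s2c.png

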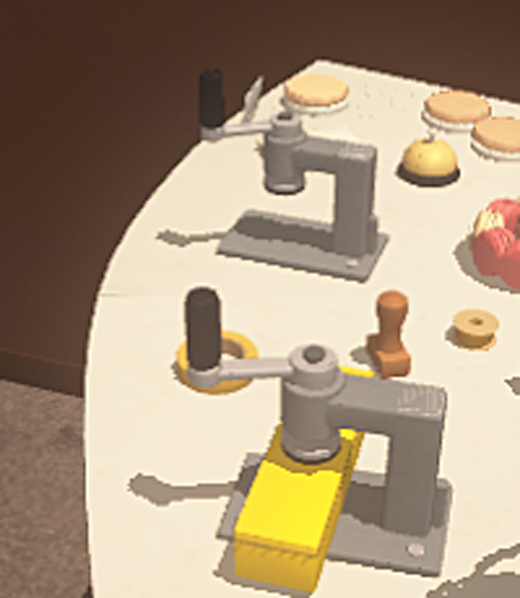

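All three calls were refused, so nothing has moved. The picture shows the scene unchanged. Each row probably needs every field filled in.

>>> jog_arm --plan '[{"dx":0,"dy":0,"dz":-8,"ax":0,"ay":0,"az":1,"grip":0},{"dx":0,"dy":0,"dz":-8,"ax":0,"ay":0,"az":1,"grip":0},{"dx":0,"dy":0,"dz":-8,"ax":0,"ay":0,"az":1,"grip":0},{"dx":0,"dy":0,"dz":-8,"ax":0,"ay":0,"az":1,"grip":0}]' --grip_force 40

```text
clock: 0.48
position: [0.239, 0.5229, 0.4366]
ee_rot: [-0.0, 0.414, 0.91, -0.0]
contact_force: [0.8, -0.4, -0.7]
width: 0.0854
gripper_force: 0.0
```

>>> jog_arm --plan '[{"dx":-35,"dy":-13.8,"dz":0,"ax":0,"ay":0,"az":0,"grip":0},{"dx":-35,"dy":-13.8,"dz":0,"ax":0,"ay":0,"az":0,"grip":0},{"dx":-35,"dy":-13.8,"dz":0,"ax":0,"ay":0,"az":0,"grip":0},{"dx":-35,"dy":-13.8,"dz":0,"ax":0,"ay":0,"az":0,"grip":0},{"dx":-35,"dy":-13.8,"dz":0,"ax":0,"ay":0,"az":0,"grip":0},{"dx":-35,"dy":-13.8,"dz":0,"ax":0,"ay":0,"az":0,"grip":0},{"dx":-35,"dy":-13.8,"dz":0,"ax":0,"ay":0,"az":0,"grip":0},{"dx":-35,"dy":-13.8,"dz":0,"ax":0,"ay":0,"az":0,"grip":0},{"dx":-35,"dy":-13.8,"dz":0,"ax":0,"ay":0,"az":0,"grip":0},{"dx":-35,"dy":-13.8,"dz":0,"ax":0,"ay":0,"az":0,"grip":0},{"dx":-35,"dy":-13.8,"dz":0,"ax":0,"ay":0,"az":0,"grip":0},{"dx":-35,"dy":-13.8,"dz":0,"ax":0,"ay":0,"az":0,"grip":0},{"dx":-35,"dy":-13.8,"dz":0,"ax":0,"ay":0,"az":0,"grip":0},{"dx":-35,"dy":-13.8,"dz":0,"ax":0,"ay":0,"az":0,"grip":0},{"dx":-35,"dy":-13.8,"dz":0,"ax":0,"ay":0,"az":0,"grip":0},{"dx":-35,"dy":-13.8,"dz":0,"ax":0,"ay":0,"az":0,"grip":0},{"dx":-35,"dy":-13.8,"dz":0,"ax":0,"ay":0,"az":0,"grip":0},{"dx":-35,"dy":-13.8,"dz":0,"ax":0,"ay":0,"az":0,"grip":0},{"dx":-35,"dy":-13.8,"dz":0,"ax":0,"ay":0,"az":0,"grip":0},{"dx":-35,"dy":-13.8,"dz":0,"ax":0,"ay":0,"az":0,"grip":0}]'

```text
clock: 2.15
position: [0.4955, -0.1864, 0.4364]
ee_rot: [-0.0, 0.412, 0.911, 0.0]
contact_force: [0.8, -0.1, 0.5]
width: 0.0854
gripper_force: 0.0
```

```bash
python3 - <<'E'
from h import *
toolmove(.4955,-.187)
d=shot('side','s3.png')
b=cv2.imread('pics/s3.png')[90:320,150:350];cv2.imwrite('pics/s3c.png',cv2.resize(b,None,fx=2.6,fy=2.6,interpolation=2))
toolmove(.4955,-.187)
p=sensors.get_state()['position'];print(proj('s3.png',p-[0,0,.16]))
E
```

```text
t 2.15 p [ 0.4955 -0.1864  0.4364] w 0.0854 R [[-0.661, 0.75, -0.0], [0.75, 0.661, 0.001], [0.001, 0.0, -1.0]] f [ 0.8 -0.1  0.5]
tool mm [-0.4 -0.4 -0. ]
t 2.2 p [ 0.4982 -0.1926  0.4359] w 0.0854 R [[-0.659, 0.752, 0.003], [0.752, 0.659, -0.008], [-0.007, -0.003, -1.0]] f [ 4.3 -5.8  0.7]
tool mm [ 6.   1.6 -0. ]
[226.8 165.3]
```

View pics/s3c.png

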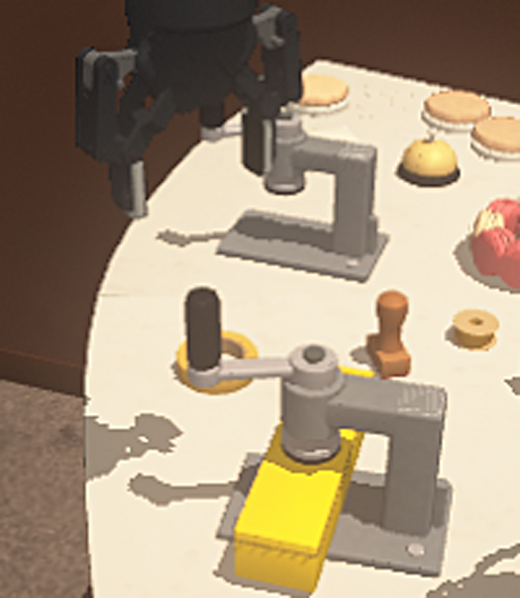

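The fingers straddle the knob line: tips at crop columns about 133 and 258, knob at 203. I'll lower the hand and close.

>>> jog_arm --plan '[{"dx":0,"dy":0,"dz":20,"ax":0,"ay":0,"az":0,"grip":0},{"dx":0,"dy":0,"dz":20,"ax":0,"ay":0,"az":0,"grip":0},{"dx":0,"dy":0,"dz":20,"ax":0,"ay":0,"az":0,"grip":0},{"dx":0,"dy":0,"dz":20,"ax":0,"ay":0,"az":0,"grip":0},{"dx":0,"dy":0,"dz":14,"ax":0,"ay":0,"az":0,"grip":0},{"dx":0,"dy":0,"dz":7,"ax":0,"ay":0,"az":0,"grip":0},{"dx":0,"dy":0,"dz":0,"ax":0,"ay":0,"az":0,"grip":0.3},{"dx":0,"dy":0,"dz":0,"ax":0,"ay":0,"az":0,"grip":0.45},{"dx":0,"dy":0,"dz":0,"ax":0,"ay":0,"az":0,"grip":0.5},{"dx":0,"dy":0,"dz":0,"ax":0,"ay":0,"az":0,"grip":0.5}]'

```text
clock: 3.03
position: [0.4958, -0.1846, 0.3369]
ee_rot: [0.001, 0.411, 0.912, -0.0]
contact_force: [0.7, -0.1, -0.0]
width: 0.0428
gripper_force: 0.0
```

```bash
python3 - <<'E'
from h import *
toolmove(.4955,-.187)
d=shot('side','s4.png')
b=cv2.imread('pics/s4.png')[90:320,150:350];cv2.imwrite('pics/s4c.png',cv2.resize(b,None,fx=2.6,fy=2.6,interpolation=2))
E
```

```text
t 3.03 p [ 0.4958 -0.1846  0.3369] w 0.0428 R [[-0.662, 0.75, 0.002], [0.75, 0.662, -0.001], [-0.002, 0.001, -1.0]] f [ 0.7 -0.1 -0. ]
tool mm [-1.6 -1.8  0. ]
```

View pics/s4c.png

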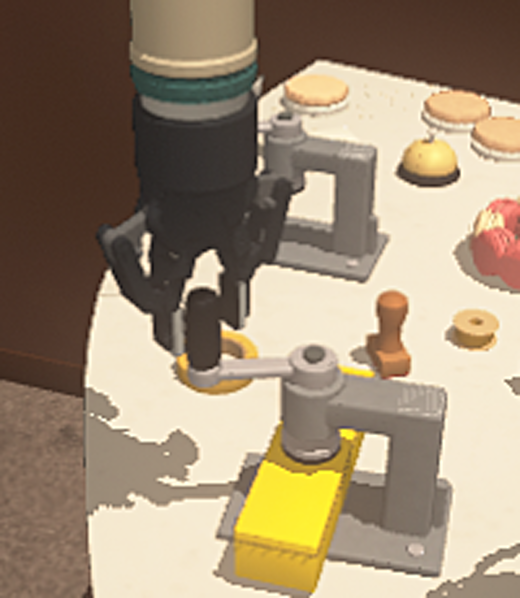

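>>> jog_arm --plan '[{"dx":-2,"dy":-1,"dz":2,"ax":0,"ay":0,"az":0,"grip":0.6},{"dx":0,"dy":0,"dz":0,"ax":0,"ay":0,"az":0,"grip":0.8},{"dx":0,"dy":0,"dz":0,"ax":0,"ay":0,"az":0,"grip":1},{"dx":0,"dy":0,"dz":0,"ax":0,"ay":0,"az":0,"grip":1},{"dx":0,"dy":0,"dz":0,"ax":0,"ay":0,"az":0,"grip":1}]' --grip_force 40

```text
clock: 3.5
position: [0.4961, -0.1869, 0.3341]
ee_rot: [0.001, 0.411, 0.912, -0.0]
contact_force: [-0.4, -1.5, 1.3]
width: 0.0231
gripper_force: 39.1
```

```bash
python3 - <<'E'
from h import *
x=np.array([-.661,.75]);y=np.array([.75,.661]);f=lambda d:75*np.array([np.cos(np.radians(d)),np.sin(np.radians(d))])
for i in range(0,126,6):
    d=f(188.5-i-6)-f(188.5-i);print(i,'->',i+6,(x@d).round(1),(y@d).round(1))
E
```

```text
0 -> 6 6.4 4.6
6 -> 12 5.8 5.2
12 -> 18 5.3 5.8
18 -> 24 4.6 6.3
24 -> 30 3.9 6.8
30 -> 36 3.2 7.2
36 -> 42 2.4 7.5
42 -> 48 1.6 7.7
48 -> 54 0.8 7.8
54 -> 60 0.0 7.8
60 -> 66 -0.8 7.8
66 -> 72 -1.6 7.7
72 -> 78 -2.4 7.5
78 -> 84 -3.2 7.2
84 -> 90 -3.9 6.8
90 -> 96 -4.6 6.4
96 -> 102 -5.2 5.8
102 -> 108 -5.8 5.3
108 -> 114 -6.3 4.6
114 -> 120 -6.8 3.9
120 -> 126 -7.2 3.2
```

>>> jog_arm --plan '[{"dx":3.3,"dy":2.2,"dz":0,"ax":0,"ay":0,"az":0,"grip":1},{"dx":3.1,"dy":2.4,"dz":0,"ax":0,"ay":0,"az":0,"grip":1},{"dx":5.8,"dy":5.2,"dz":0,"ax":0,"ay":0,"az":0,"grip":1},{"dx":5.3,"dy":5.8,"dz":0,"ax":0,"ay":0,"az":0,"grip":1},{"dx":0,"dy":0,"dz":0,"ax":0,"ay":0,"az":0,"grip":1},{"dx":0,"dy":0,"dz":0,"ax":0,"ay":0,"az":0,"grip":1}]'

```text
clock: 4.0
position: [0.4961, -0.1639, 0.3341]
ee_rot: [0.001, 0.411, 0.912, -0.001]
contact_force: [-1.7, -4.2, 2.5]
width: 0.0232
gripper_force: 39.5
```

```bash
cat >> h.py <<'E'
def arc(hx=.569,hy=-.176):
    s=sensors.get_state();p=s['position'][:2]-[hx,hy];r=np.linalg.norm(p);u=p/r;t=np.array([u[1],-u[0]]);F=s['contact_force']
    print('t',round(s['clock'],2),'xy',s['position'].round(4),'r',r.round(4),'turned',(188.5-np.degrees(np.arctan2(p[1],p[0]))%360).round(1),'Ftan',(F[:2]@t).round(1),'Frad',(F[:2]@u).round(1),'Fz',F[2].round(1),'w',round(s['width'],4))
E
python3 -c "
from h import *
arc()"
```

```text
t 4.0 xy [ 0.4961 -0.1639  0.3341] r 0.074 turned 17.9 Ftan -4.4 Frad 1.0 Fz 2.5 w 0.0232
```

>>> jog_arm --plan '[{"dx":4.6,"dy":6.3,"dz":0,"ax":0,"ay":0,"az":0,"grip":1},{"dx":3.9,"dy":6.8,"dz":0,"ax":0,"ay":0,"az":0,"grip":1},{"dx":3.2,"dy":7.2,"dz":0,"ax":0,"ay":0,"az":0,"grip":1},{"dx":2.4,"dy":7.5,"dz":0,"ax":0,"ay":0,"az":0,"grip":1},{"dx":0,"dy":0,"dz":0,"ax":0,"ay":0,"az":0,"grip":1},{"dx":0,"dy":0,"dz":0,"ax":0,"ay":0,"az":0,"grip":1}]'

```text
clock: 4.5
position: [0.5074, -0.1345, 0.334]
ee_rot: [-0.0, 0.411, 0.912, -0.001]
contact_force: [-2.4, -2.8, 4.5]
width: 0.023
gripper_force: 39.9
```

```bash
python3 -c "
from h import *
arc()
shot('side','s5.png')
b=cv2.imread('pics/s5.png')[200:300,220:340];cv2.imwrite('pics/s5c.png',cv2.resize(b,None,fx=5,fy=5,interpolation=2))"
```

```text
t 4.5 xy [ 0.5074 -0.1345  0.334 ] r 0.0743 turned 42.5 Ftan -3.6 Frad 0.4 Fz 4.5 w 0.023
```

View pics/s5c.png

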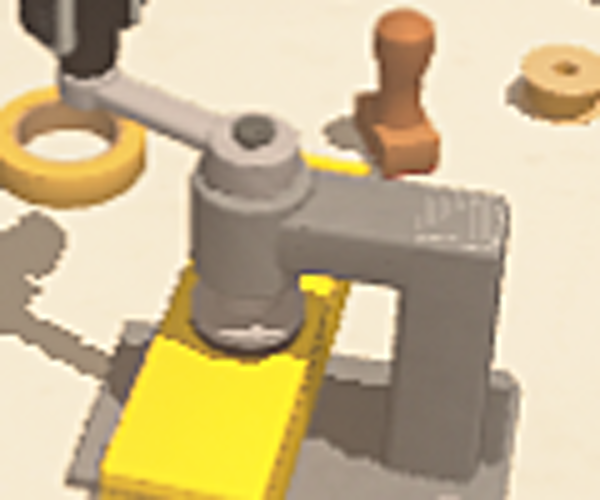

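The crank has turned about 42°, and the knob is still held at crop (90,40). Next I'll move in small steps and read the force after each.

>>> jog_arm --plan '[{"dx":1.6,"dy":7.7,"dz":0,"ax":0,"ay":0,"az":0,"grip":1},{"dx":0,"dy":0,"dz":0,"ax":0,"ay":0,"az":0,"grip":1},{"dx":0,"dy":0,"dz":0,"ax":0,"ay":0,"az":0,"grip":1},{"dx":0,"dy":0,"dz":0,"ax":0,"ay":0,"az":0,"grip":1}]'

```text
clock: 4.88
position: [0.512, -0.1282, 0.334]
ee_rot: [-0.0, 0.411, 0.911, -0.0]
contact_force: [-1.5, -3.7, 4.4]
width: 0.0229
gripper_force: 39.9
```

>>> jog_arm --plan '[{"dx":0.8,"dy":7.8,"dz":0,"ax":0,"ay":0,"az":0,"grip":1},{"dx":0,"dy":0,"dz":0,"ax":0,"ay":0,"az":0,"grip":1},{"dx":0,"dy":0,"dz":0,"ax":0,"ay":0,"az":0,"grip":1},{"dx":0,"dy":0,"dz":0,"ax":0,"ay":0,"az":0,"grip":1}]'

```text
clock: 5.22
position: [0.5172, -0.1224, 0.334]
ee_rot: [-0.0, 0.411, 0.912, -0.0]
contact_force: [-3.4, -3.6, 5.0]
width: 0.0226
gripper_force: 40.0
```

>>> jog_arm --plan '[{"dx":0,"dy":7.8,"dz":0,"ax":0,"ay":0,"az":0,"grip":1},{"dx":0,"dy":0,"dz":0,"ax":0,"ay":0,"az":0,"grip":1},{"dx":0,"dy":0,"dz":0,"ax":0,"ay":0,"az":0,"grip":1},{"dx":0,"dy":0,"dz":0,"ax":0,"ay":0,"az":0,"grip":1}]'

```text
clock: 5.55
position: [0.523, -0.1173, 0.334]
ee_rot: [-0.0, 0.411, 0.911, -0.0]
contact_force: [-2.4, -2.9, 5.3]
width: 0.0232
gripper_force: 40.0
```

>>> jog_arm --plan '[{"dx":-0.8,"dy":7.8,"dz":0,"ax":0,"ay":0,"az":0,"grip":1},{"dx":0,"dy":0,"dz":0,"ax":0,"ay":0,"az":0,"grip":1},{"dx":0,"dy":0,"dz":0,"ax":0,"ay":0,"az":0,"grip":1},{"dx":0,"dy":0,"dz":0,"ax":0,"ay":0,"az":0,"grip":1}]'

```text
clock: 5.88
position: [0.5292, -0.1127, 0.334]
ee_rot: [-0.001, 0.411, 0.912, -0.0]
contact_force: [-4.2, -3.4, 6.2]
width: 0.0228
gripper_force: 40.1
```

```bash
python3 -c "
from h import *
arc()"
```

```text
t 5.88 xy [ 0.5292 -0.1127  0.334 ] r 0.0747 turned 66.3 Ftan -5.4 Frad -0.7 Fz 6.2 w 0.0228
```

No clear rise in force yet. I'll also track the foot in the side image, since it stops moving once it meets the carton.

```bash
cat >> h.py <<'E'
def prof(f):
    g=cv2.cvtColor(cv2.imread('pics/'+f),cv2.COLOR_BGR2HSV)[245:290,264:276].astype(float)
    s=g[:,:,1].mean(1); return s
def edge(f):  # row where saturation rises grey->yellow, subpixel, per column
    g=cv2.cvtColor(cv2.imread('pics/'+f),cv2.COLOR_BGR2HSV)[:,:,1].astype(float); o=[]
    for c in range(264,276):
        col=g[250:285,c]; i=np.where(col>130)[0]
        i=[k for k in i if k>0 and col[k-1]<=130]
        o.append(250+i[0]-1+(130-col[i[0]-1])/(col[i[0]]-col[i[0]-1]) if i else np.nan)
    return np.round(np.nanmean(o),2),np.round(o,1)
E
python3 -c "
from h import *
shot('side','a66.png');arc()
for f in('side1.png','s4.png','s5.png','a66.png'): print(f,edge(f)); 
P=np.array([.57,-.178,.056])
print(proj('side1.png',P+[0,-.022,0]),proj('side1.png',P+[0,-.022,.01]))
print(*[prof(f).round() for f in('side1.png','s5.png','a66.png')])
ims=[cv2.resize(cv2.imread('pics/'+f)[225:285,245:300],None,fx=4.8,fy=4.8,interpolation=2) for f in('side1.png','s5.png','a66.png')]
cv2.imwrite('pics/m.png',np.hstack(ims))"
```

```text
t 5.93 xy [ 0.5292 -0.1127  0.334 ] r 0.0748 turned 66.3 Ftan -4.9 Frad -1.1 Fz 5.7 w 0.023
side1.png (np.float64(267.86), array([267.4, 267.5, 267.8, 268.3, 268.3, 268.2, 268.3, 268.3, 268. ,
       267.6, 267.5, 267.1]))
s4.png (np.float64(267.84), array([267.4, 267.5, 267.7, 268.3, 268.3, 268.3, 268.2, 268.3, 267.9,
       267.6, 267.5, 267. ]))
s5.png (np.float64(270.46), array([269.7, 270.5, 270.6, 270.6, 270.7, 270.7, 270.6, 270.7, 270.8,
       270.5, 270.3, 269.9]))
a66.png (np.float64(271.89), array([271.4, 271.5, 271.8, 272.1, 272.3, 272.3, 272.3, 272.3, 272.2,
       271.5, 271.4, 271.4]))
[268.5 273.3] [268.6 269.3]
[ 49.  49.  50.  50.  50.  51.  51.  52.  52.  51.  51.  52.  52.  53.
  56.  57.  57.  60.  51.  46.  49.  68.  92. 142. 187. 182. 188. 200.
 203. 204. 204. 205. 205. 204. 205. 206. 205. 205. 204. 204. 204. 204.
 204. 203. 204.] [ 49.  49.  50.  49.  50.  50.  51.  52.  51.  50.  51.  52.  52.  53.
  57.  56.  56.  56.  58.  59.  59.  43.  48.  50.  77.  98. 167. 200.
 206. 206. 206. 206. 206. 207. 207. 207. 207. 207. 206. 206. 205. 205.
 204. 205. 205.] [ 49.  48.  49.  49.  50.  50.  50.  51.  51.  50.  50.  51.  51.  52.
  56.  55.  54.  54.  56.  56.  58.  62.  42.  46.  50.  55.  84. 144.
 207. 206. 206. 206. 207. 207. 206. 208. 207. 207. 206. 206. 205. 205.
 205. 205. 204.]
```

View pics/m.png

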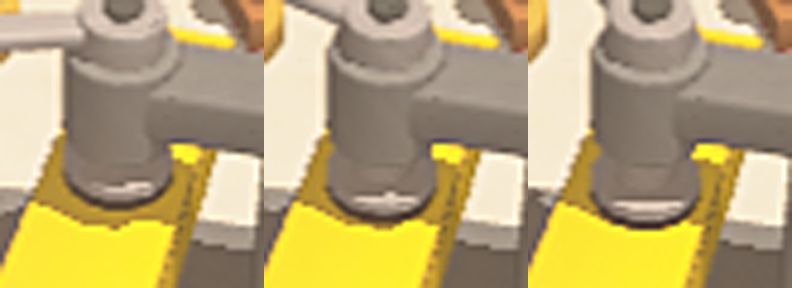

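The foot is still moving freely at 66°: 0.36 px/mm, the same rate as before. I'll continue with a picture at each step.

>>> jog_arm --plan '[{"dx":-1.6,"dy":7.7,"dz":0,"ax":0,"ay":0,"az":0,"grip":1},{"dx":0,"dy":0,"dz":0,"ax":0,"ay":0,"az":0,"grip":1},{"dx":0,"dy":0,"dz":0,"ax":0,"ay":0,"az":0,"grip":1},{"dx":0,"dy":0,"dz":0,"ax":0,"ay":0,"az":0,"grip":1}]'

```text
clock: 6.27
position: [0.5357, -0.1089, 0.334]
ee_rot: [-0.001, 0.411, 0.912, -0.001]
contact_force: [-4.9, -3.7, 6.9]
width: 0.0232
gripper_force: 40.1
```

```bash
python3 -c "
from h import *
shot('side','a72.png');arc();print(edge('a72.png'))"
```

```text
t 6.32 xy [ 0.5357 -0.1089  0.334 ] r 0.0749 turned 72.1 Ftan -5.4 Frad -0.9 Fz 6.9 w 0.0232
(np.float64(271.89), array([271.4, 271.5, 271.9, 272.1, 272.3, 272.3, 272.3, 272.3, 272.2,
       271.5, 271.4, 271.4]))
```

>>> jog_arm --plan '[{"dx":-2.4,"dy":7.5,"dz":0,"ax":0,"ay":0,"az":0,"grip":1},{"dx":0,"dy":0,"dz":0,"ax":0,"ay":0,"az":0,"grip":1},{"dx":0,"dy":0,"dz":0,"ax":0,"ay":0,"az":0,"grip":1},{"dx":0,"dy":0,"dz":0,"ax":0,"ay":0,"az":0,"grip":1}]'

```text
clock: 6.65
position: [0.5427, -0.1057, 0.334]
ee_rot: [-0.001, 0.411, 0.912, -0.001]
contact_force: [-4.6, -3.6, 6.9]
width: 0.0229
gripper_force: 40.2
```

```bash
python3 -c "
from h import *
shot('side','a78.png');arc();print(edge('a78.png'))"
```

```text
t 6.7 xy [ 0.5427 -0.1057  0.334 ] r 0.0751 turned 78.0 Ftan -7.0 Frad -2.1 Fz 6.7 w 0.0232
(np.float64(271.88), array([271.4, 271.5, 271.8, 272.1, 272.3, 272.3, 272.3, 272.3, 272.2,
       271.5, 271.4, 271.4]))
```

>>> jog_arm --plan '[{"dx":-3.2,"dy":7.2,"dz":0,"ax":0,"ay":0,"az":0,"grip":1},{"dx":0,"dy":0,"dz":0,"ax":0,"ay":0,"az":0,"grip":1},{"dx":0,"dy":0,"dz":0,"ax":0,"ay":0,"az":0,"grip":1},{"dx":0,"dy":0,"dz":0,"ax":0,"ay":0,"az":0,"grip":1}]'

```text
clock: 7.03
position: [0.5499, -0.1033, 0.334]
ee_rot: [-0.002, 0.411, 0.911, -0.001]
contact_force: [-6.3, -3.7, 7.4]
width: 0.0232
gripper_force: 40.3
```

```bash
python3 -c "
from h import *
shot('side','a84.png');arc();print(edge('a84.png'))"
```

```text
t 7.08 xy [ 0.5499 -0.1033  0.334 ] r 0.0752 turned 83.8 Ftan -6.3 Frad -2.1 Fz 7.1 w 0.0227
(np.float64(271.88), array([271.4, 271.5, 271.8, 272.1, 272.3, 272.3, 272.3, 272.3, 272.2,
       271.5, 271.4, 271.4]))
```

The foot edge has stayed at row 271.9 since 66°, so contact came at or before 66°. I'll fit the rim circle to estimate the height left at 42.5°.

```bash
python3 - <<'E'
from h import *
from scipy.optimize import least_squares
def pts(f):
    g=cv2.cvtColor(cv2.imread('pics/'+f),cv2.COLOR_BGR2HSV)[:,:,1]; o=[]
    for c in range(259,281):
        col=g[250:285,c]; i=[k for k in range(1,35) if col[k]>130 and col[k-1]<=130]
        if i:o.append((c,250+i[0]-.5))
    return np.array(o)
a=np.linspace(0,2*np.pi,181)
def low(P,cols):
    q=np.array([proj('side1.png',[P[0]+.022*np.cos(t),P[1]+.022*np.sin(t),P[2]]) for t in a if np.sin(t)<.2]);q=q[np.argsort(q[:,0])]
    return np.interp(cols,q[:,0],q[:,1])
A=pts('a84.png')
s=least_squares(lambda p:low([p[0],p[1],.056],A[:,0])-A[:,1],[.57,-.178],diff_step=1e-3,x_scale=[.01,.01]);x,y=s.x;print(x,y,s.fun.std())
for f in('side1.png','s5.png','a66.png','a84.png'):
    B=pts(f);r=least_squares(lambda p:low([x,y,.05+p[0]/1000],B[:,0])-B[:,1],[8.],diff_step=.03);print(f,(r.x-6).round(2),r.fun.std().round(2),len(B))
E
```

```text
0.567561208483958 -0.17081187533539782 4.002803410976337
side1.png [6.76] 1.64 22
s5.png [1.54] 3.42 22
a66.png [1.79] 4.03 22
a84.png [1.79] 3.96 22
```

```bash
python3 - <<'E'
from h import *
def pts(f):
    g=cv2.cvtColor(cv2.imread('pics/'+f),cv2.COLOR_BGR2HSV)[:,:,1].astype(int); o=[]
    for c in range(257,283):
        col=g[250:285,c]; i=[k for k in range(8,35) if col[k]>130 and col[k-1]<=130]
        o.append(250+i[-1]-1+(130-col[i[-1]-1])/(col[i[-1]]-col[i[-1]-1]) if i else np.nan)
    return np.array(o)
R={f:pts(f) for f in('side1.png','s5.png','a84.png')}
for f in R: print(f,R[f].round(1))
print(np.nanmedian(R['a84.png']-R['s5.png']),np.nanmedian(R['a84.png']-R['side1.png']),(R['a84.png']-R['side1.png']).round(1))
E
```

```text
side1.png [  nan 261.3 263.5 264.9 265.5 266.3 266.8 267.4 267.5 267.8 268.3 268.3
 268.2 268.3 268.3 268.  267.6 267.5 267.1 266.6 266.  265.4 264.1 262.7
   nan   nan]
s5.png [  nan 264.5 266.4 267.5 268.4 269.2 269.5 269.7 270.5 270.6 270.6 270.7
 270.7 270.6 270.7 270.8 270.5 270.3 269.9 269.5 269.  267.9 266.6 264.7
   nan   nan]
a84.png [  nan 265.6 267.5 269.3 269.8 270.5 271.2 271.4 271.5 271.8 272.1 272.3
 272.3 272.3 272.3 272.2 271.5 271.4 271.4 270.6 270.  269.4 268.  266.3
   nan   nan]
1.4228468899521545 4.014304915514572 [nan 4.3 4.  4.4 4.3 4.3 4.4 4.  4.  4.1 3.8 4.  4.1 4.  4.  4.2 4.  3.9
 4.4 4.  3.9 4.  3.9 3.6 nan nan]
```

Contact was at about 64°, so 94° is snug. I'm at 83.8°, which leaves about 10° to go.

>>> jog_arm --plan '[{"dx":-1.9,"dy":3.4,"dz":0,"ax":0,"ay":0,"az":0,"grip":1},{"dx":-2,"dy":3.4,"dz":0,"ax":0,"ay":0,"az":0,"grip":1},{"dx":-3,"dy":4.4,"dz":0,"ax":0,"ay":0,"az":0,"grip":1},{"dx":0,"dy":0,"dz":0,"ax":0,"ay":0,"az":0,"grip":1},{"dx":0,"dy":0,"dz":0,"ax":0,"ay":0,"az":0,"grip":1},{"dx":0,"dy":0,"dz":0,"ax":0,"ay":0,"az":0,"grip":1}]'

```text
clock: 7.58
position: [0.5623, -0.1009, 0.334]
ee_rot: [-0.003, 0.411, 0.912, -0.001]
contact_force: [-8.6, -3.5, 8.9]
width: 0.0229
gripper_force: 40.6
```

```bash
python3 -c "
from h import *
shot('side','a94.png');arc();print(edge('a94.png'))"
```

```text
t 7.63 xy [ 0.5622 -0.1009  0.334 ] r 0.0754 turned 93.4 Ftan -7.8 Frad -2.9 Fz 8.8 w 0.0227
(np.float64(271.88), array([271.4, 271.5, 271.8, 272.1, 272.3, 272.3, 272.3, 272.3, 272.2,
       271.5, 271.4, 271.4]))
```

The hand feels 7.8 N against about 4 N free, so it's snug. I'll open the gripper and go straight up.

>>> jog_arm --plan '[{"dx":0,"dy":0,"dz":0,"ax":0,"ay":0,"az":0,"grip":0.5},{"dx":0,"dy":0,"dz":0,"ax":0,"ay":0,"az":0,"grip":0.4},{"dx":0,"dy":0,"dz":0,"ax":0,"ay":0,"az":0,"grip":0.2},{"dx":0,"dy":0,"dz":0,"ax":0,"ay":0,"az":0,"grip":0.2},{"dx":0,"dy":0,"dz":0,"ax":0,"ay":0,"az":0,"grip":0.2},{"dx":0,"dy":0,"dz":-10,"ax":0,"ay":0,"az":0,"grip":0.2},{"dx":0,"dy":0,"dz":-20,"ax":0,"ay":0,"az":0,"grip":0.2},{"dx":0,"dy":0,"dz":-20,"ax":0,"ay":0,"az":0,"grip":0.2},{"dx":0,"dy":0,"dz":-20,"ax":0,"ay":0,"az":0,"grip":0.2},{"dx":0,"dy":0,"dz":-20,"ax":0,"ay":0,"az":0,"grip":0.2},{"dx":0,"dy":0,"dz":-20,"ax":0,"ay":0,"az":0,"grip":0.2},{"dx":0,"dy":0,"dz":-10,"ax":0,"ay":0,"az":0,"grip":0.2},{"dx":0,"dy":0,"dz":0,"ax":0,"ay":0,"az":0,"grip":0.2},{"dx":0,"dy":0,"dz":0,"ax":0,"ay":0,"az":0,"grip":0.2}]'

```text
clock: 8.8
position: [0.5643, -0.1007, 0.4539]
ee_rot: [0.0, 0.411, 0.912, 0.0]
contact_force: [-0.4, 0.1, 0.0]
width: 0.0683
gripper_force: 0.0
```

```bash
python3 -c "
from h import *
shot('side','f.png');arc();print(edge('f.png'))
b=cv2.imread('pics/f.png')[90:320,150:350];cv2.imwrite('pics/fc.png',cv2.resize(b,None,fx=2.6,fy=2.6,interpolation=2))"
```

```text
t 8.85 xy [ 0.5641 -0.1007  0.4529] r 0.0755 turned 94.8 Ftan 0.3 Frad 0.1 Fz -0.7 w 0.0682
(np.float64(271.9), array([271.4, 271.5, 271.9, 272.1, 272.3, 272.3, 272.3, 272.3, 272.2,
       271.5, 271.4, 271.4]))
```

View pics/fc.png

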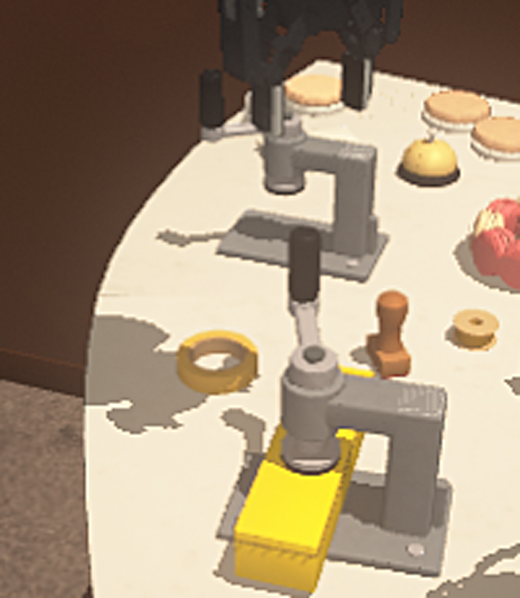

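The knob is released at crop (305,265), the foot is on the undisturbed carton, the spare clamp is unchanged and the hand is clear.

```bash
python3 -c "
from h import *
print(proj('f.png',[.5625,-.1009,.179]));print(manip.sign_off())"
```

```text
[267.4 188.7]
the job is handed in; nothing more can be done
None
```

I wound the carton clamp's crank clockwise about 93°, some 30° past my estimate of contact (about 64°, give or take 3°), let go, and handed the job in at about 9 s with the carton and the empty clamp looking undisturbed; sign-off gave no verdict.

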